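# Shut off and vent the press's air line at a crowded valve manifold

## Task

Isolate the press: turn the shut-off valve (the knob with the bar grip) clockwise by feel until its needle is seated finger-tight, without forcing it, then let go of it and leave it shut. Then push the vent plunger gently down by at least three quarters of its travel, hold it there for about a second to bleed the line, and let it come up again. Do not touch the round knobs beside them, and leave the loose parts round the rail where they lie.

Things in the scene. Friction and masses are not known exactly. Their poses are not given: they have to be found in the camera images.
- rail: Flat aluminium manifold rail, 84 x 334 x 22 mm, fixed to the table; origin at the centre of its underside, y along its length. On it stand five grey valve blocks (58 x 52 x 30 mm each) in one row along the rail's y, 60 mm from centre to centre, in an order that differs each time: the shut-off valve, three throttles and the vent.
- shut_valve: Black knob of the shut-off valve, the only one with a bar grip: a round skirt (38 mm diameter, 8 mm high) and on it a bar with flat upright sides, 12 mm thick (its x), 40 mm long (its y), 34 mm high. Origin on the turning axis at the skirt's underside, 60 mm above the table; z up. It closes clockwise seen from above. At the start the bar lies within 6 degrees of the row's direction.
- shut_grip (a point): Centre of that bar grip, on the axis, 22 mm above the skirt. The knob turns easily (0.035 N m) until the hidden needle meets its seat, 25 to 82 degrees on, different each time and not visible; from there the resistance grows by 1.5 N m per rad. Finger-tight is about 0.25 N m felt at the knob: below 0.18 it leaks, above 0.42 the needle is damaged.
- shut_collar: Fixed brass collar under the bar knob, 32 mm wide, 8 mm high, with the needle's seat hidden inside; origin on the axis at its underside, 52 mm above the table. The needle's torque rests on it. When the tightened knob is let go it springs back a few degrees and stays shut by friction.
- vent_base: Round brass housing of the vent plunger on its own valve block (the only block without a knob); origin at its underside, 52 mm above the table. Do not press on the plunger with more than 30 N.
- vent (a joint): Travel of the vent plunger, m: 0 up, 0.012 at its hard stop. A spring pushes it up: it starts to move at 3.6 N, is three quarters down (0.009) at 9.9 N, and meets the stop at 12 N.
- vent_top (a point): Centre of the top of the vent plunger: a steel button of 24 mm diameter standing out of its brass housing, 80 mm above the table when up. It is pressed straight down.
- round_valve_1: Round fluted black knob of throttle 1, a neighbour that must not be touched: 28 mm diameter, 34 mm high; origin on its axis at its underside, 60 mm above the table. It turns at a light touch.
- round_valve_2: Round fluted black knob of throttle 2, a neighbour that must not be touched: 28 mm diameter, 34 mm high; origin on its axis at its underside, 60 mm above the table. It turns at a light touch.
- round_valve_3: Round fluted black knob of throttle 3, a neighbour that must not be touched: 28 mm diameter, 34 mm high; origin on its axis at its underside, 60 mm above the table. It turns at a light touch.
- bearing_mid (a point): Centre of a loose ball bearing, 32 mm diameter, 10 mm high, lying in front of the rail (bystander).
- bolt_mid (a point): Centre of a loose steel hex bolt, 55 mm long, lying in front of the rail (bystander).
- pu_wheel_mid (a point): Centre of a loose cream wheel, 84 mm diameter, 34 mm high, lying flat behind the rail (bystander).

How it is judged:
By the outcome, as a careful person would: the job done as asked, in the order asked, and still so for the second after the job is handed in, with the robot touching nothing.
It also fails if it takes over 64 s, if anything falls off the work surface, if the arm or the gripper's body presses on something with over 40 N, if the wrist force passes 120 N, or if a joint passes its speed limit or range.

## Robot

A 6-joint arm with a two-finger parallel gripper is mounted at the origin on a cart in front of the work surface, level with it; the furniture and walls round the work are solid. World frame = base frame: x ahead of the robot, y to its left, z up, the work surface at z = 0. Lengths are in m, angles in rad, forces in N, time in s.
With the tool pointing down it reaches from about 0.35 to 0.775 m from the base axis. Payload 5.5 kg.
Tool frame: the origin (TCP) lies midway between the tips of the shut fingers; the grasp point (between the pads) lies 19 mm behind it; z points along the fingers, y is the line along which they close (so a half turn about z gives the same grasp; the last joint's range is limited). The gripper opens to 85 mm and grips with 20 to 120 N. Pads are 22 mm wide; open, the fingers measure 114 mm over their backs; the gripper's body (76 mm by 85 mm) begins 54 mm behind the grasp point. The pads swing forward as they close: fully open they stand 13 mm farther back than shut.
Start: joints at [1.188, 0.313, 0.046, 1.304, 0, 1.431], TCP at [0.138, 0.558, 0.231] pointing down, gripper open.
Joint ranges: [-2.76, 2.76], [-0.86, 1.69], [-1.03, 1.26], [-2.2, 2.34], [-1.47, 1.5], [-3.14, 3.14]. Speed limits (rad/s): [2.57, 2.57, 3.14, 3.14, 3.14, 3.14].

## Interface

Orientations are given as a unit quaternion [w, x, y, z].
In Python, from workcell import env gives the robot as it stands.
- The arm moves only by the tool move_arm, never from a script. Its argument "targets" is a list of rows, each a list of 3 entries, a list of its own where there are three numbers: the shift along the tool's x, y, z in mm, then the turn, a rotation vector about the tool's x, y, z in units of 10 degrees (1.0 is 10 degrees), then the closure, from -1 (fully open) to 1 (shut). In form: [[[dx, dy, dz], [ax, ay, az], gripper], ...]. A call has 1 to 5 rows; each row is the pose to reach, as a shift and turn from the pose commanded when the call began, along the tool's axes at that moment; what a row does not reach only later rows make up. A row lasts 1/8 s, in which the tool goes at most 62.5 mm and 10.7 degrees, less where a joint would pass 70% of its speed; a pose out of reach is approached as far as the arm can. A call with a gripper value outside its range is refused whole. The fingers move at their own pace and stop on an object; "squeeze" is the grip in N (left out, the last holds). Time passes only in rows, so rows that repeat a pose let the fingers close. It gives the time, the measured TCP pose, the force, the opening and the grip force at its end, in the units of the state.
- env.get_state(): the state, without advancing time (a new reading comes with each control period).
- env.read_camera(name): name is "scene" or "top" or "wrist"; returns a dict with "pixels" (384x512x3 uint8, red, green, blue), "fovy" (degrees; the focal length in pixels is half the picture's height over the tangent of half this angle, whatever the lens; pixels are square), "cx", "cy" (the principal point, pixels), "extrinsics" (4x4, takes a point from world to camera coordinates); the wrist camera has in their place "mount" (4x4, takes a point from camera to tool coordinates, whose origin is the TCP and whose axes are the flange's). Camera axes: x right, y up, looking along -z (the intrinsics and any distortion apply to the point x, -y, -z); pixel columns grow to the right and rows downward; lengths in m; the calibration is good to about 2 mm. A picture is of the moment at which its call begins: read the wrist's pose just before it. There is no depth.
- env.hand_in(): hands the job in; it is judged then, once.
Trained networks look in a picture, given as the dict that the camera call returned (one of the last four; its "shot" number tells which), for a name from the list of things; names that differ only in an ending like _2 or _b are one class to them, and where a whole thing is asked for, a point or a joint stands for the part that bears it (a point fixed in the world has none). Each returns a list of dicts, best first, with "confidence" (0 to 1); they miss things now and then, are a little off and sometimes report something else, mostly with a low value. They report only what shows in the picture. A call takes as long as a camera call.
- env.spot_in(thing, picture): "centre" ([x, y, z] in m, in world coordinates, good to about 4 mm: the middle of the surface that is visible of it).
- env.regions_of(thing, picture): "mask" (384x512 bool, what is visible of it).
- env.landmark_of(thing, picture): "centre" ([x, y, z] in m, in world coordinates, good to about 4 mm: a listed point, or the origin of a listed thing).
The state is a dict: "clock": time; "joint_pos": joint angles; "qvel": joint speeds; "tau": joint torques, N m; "tcp_pos": TCP position; "orientation": TCP orientation; "wrist_force": force on the tool from outside, world axes, zero at the start; "ft_torque": the same for the moment, N m; "finger_gap": finger opening in m; "grip_force": force on a finger pad.
Only numpy, scipy, OpenCV 4.12 (cv2) and the standard library are available. Lean on these libraries where they do the work, as an engineer would, in place of code of your own. Each camera call takes 0.05 s, during which the arm holds its last target. There are 200 camera calls.

## Working session

There is one attempt and no reset: what is moved stays moved. The work goes in short steps, Python scripts to look and compute and a tool call to move; the robot and the scene stay as the last step left them, time stands still between calls to the robot, and variables do not carry over. Pictures are saved under pics/ and viewed, at most 10 in all, crops included, and the job is handed in when it is done.

Besides the shell and the picture viewer there is one more tool, called as name(argument=value, ...) on one line, values as JSON. move_arm: Moves the arm, as the interface text tells. Its arguments: {"type":"object","properties":{"targets":{"type":"array","items":{"type":"array"}},"squeeze":{"type":"number"}},"required":["targets"]}

```bash
mkdir -p pics; cat > h.py <<'E'
import numpy as np, cv2
from workcell import env
from scipy.spatial.transform import Rotation as R
def rot(s): q=s["orientation"]; return R.from_quat([q[1],q[2],q[3],q[0]]).as_matrix()
def save(p,n,scale=1.5): cv2.imwrite(n,cv2.resize(p["pixels"][:,:,::-1],None,fx=scale,fy=scale))
E
python3 - <<'E'
from h import *
s=env.get_state(); print({k:np.round(v,3) for k,v in s.items()}); print(rot(s).round(2))
for c in ["top","scene"]:
    p=env.read_camera(c); save(p,f"pics/{c}1.png")
    for t in ["shut_grip","shut_valve","vent_top","vent_base","round_valve_1","rail"]:
        print(c,t,[(np.round(d["centre"],3),round(d["confidence"],2)) for d in env.landmark_of(t,p)][:4])
E
```

```text
{'clock': np.float64(0.0), 'joint_pos': array([1.188, 0.314, 0.045, 1.304, 0.   , 1.431]), 'qvel': array([ 0.   , -0.002, -0.001, -0.001,  0.   ,  0.002]), 'tau': array([ 0.0000e+00, -4.8062e+01,  2.9854e+01,  1.9000e-02, -0.0000e+00,
       -0.0000e+00]), 'tcp_pos': array([0.138, 0.558, 0.23 ]), 'orientation': array([-0.   ,  0.121,  0.993, -0.001]), 'wrist_force': array([ 0.041, -0.164,  0.748]), 'ft_torque': array([ 0.002, -0.007, -0.001]), 'grip_force': np.float64(0.0), 'finger_gap': np.float64(0.085)}
[[-0.97  0.24 -0.  ]
 [ 0.24  0.97 -0.  ]
 [ 0.   -0.   -1.  ]]
top shut_grip [(array([0.511, 0.17 , 0.089]), 0.73)]
top shut_valve [(array([0.508, 0.17 , 0.061]), 0.56), (array([0.518, 0.11 , 0.054]), 0.34), (array([0.508, 0.166, 0.054]), 0.2)]
top vent_top [(array([0.518, 0.106, 0.079]), 0.7)]
top vent_base [(array([0.52 , 0.109, 0.08 ]), 0.37), (array([0.51 , 0.169, 0.087]), 0.34)]
top round_valve_1 [(array([0.523, 0.043, 0.062]), 0.52), (array([ 0.528, -0.01 ,  0.063]), 0.52), (array([0.502, 0.224, 0.06 ]), 0.5)]
top rail [(array([0.514, 0.106, 0.001]), 0.7)]
scene shut_grip [(array([0.509, 0.166, 0.095]), 0.72), (array([0.521, 0.042, 0.062]), 0.49), (array([0.41 , 0.142, 0.004]), 0.33)]
scene shut_valve [(array([0.511, 0.164, 0.06 ]), 0.73), (array([0.63 , 0.22 , 0.019]), 0.31)]
scene vent_top [(array([0.517, 0.105, 0.081]), 0.58), (array([0.506, 0.23 , 0.063]), 0.54)]
scene vent_base [(array([0.516, 0.11 , 0.055]), 0.66)]
scene round_valve_1 [(array([ 0.53 , -0.012,  0.057]), 0.64), (array([0.506, 0.23 , 0.062]), 0.63), (array([0.522, 0.044, 0.062]), 0.58)]
scene rail [(array([ 0.518,  0.109, -0.002]), 0.69)]
```

View pics/top1.png

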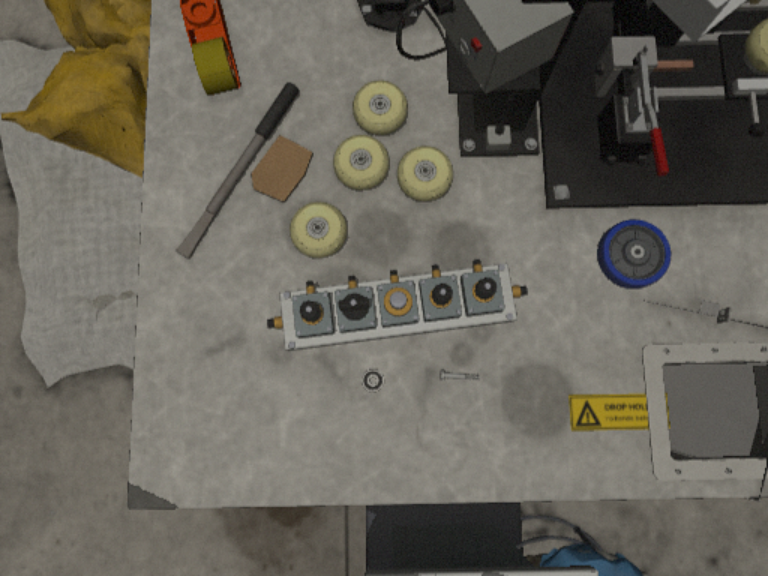

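View pics/scene1.png

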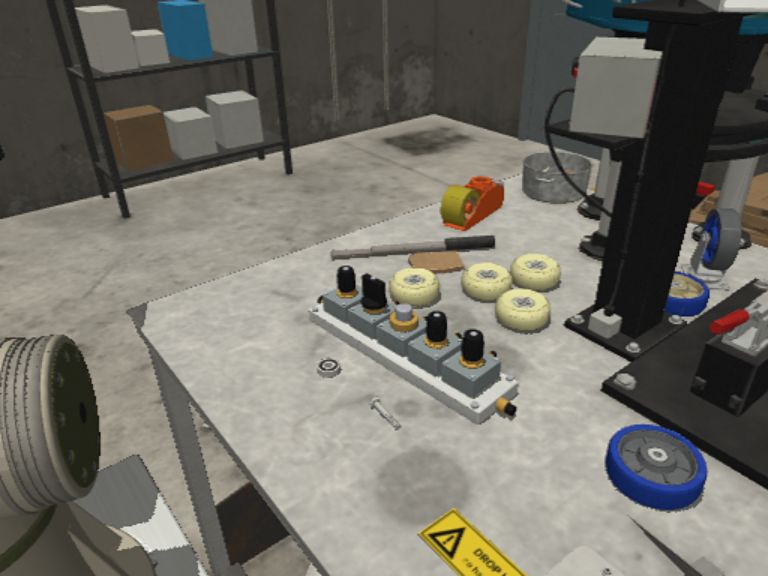

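The row from left to right (top picture) is: round, bar knob (about 355,305), vent (398,300), round, round. This agrees with the network positions and the 60 mm pitch. I'll move above the bar knob, turning counter-clockwise so joint 6 has room for the clockwise turn.

move_arm(targets=[[[-60,-38,0],[0,0,-1],-1],[[-120,-76,0],[0,0,-2],-1],[[-180,-114,0],[0,0,-3],-1],[[-230,-146,0],[0,0,-4],-1],[[-280,-178,0],[0,0,-5],-1]])

```text
clock: 1.32
tcp_pos: [0.3369, 0.351, 0.2316]
orientation: [0.0, -0.292, 0.956, 0.0]
wrist_force: [1.0, -0.1, 0.1]
finger_gap: 0.0856
grip_force: 0.0
```

```bash
cat >> h.py <<'E'
def delta(target, psi):
    "shift mm in tool axes, turn in 10-degree units about tool z, to bring TCP to target with tool y heading psi (deg)"
    s=env.get_state(); M=rot(s); cur=np.degrees(np.arctan2(M[1,1],M[0,1]))
    d=(psi-cur+180)%360-180
    print("tcp",s["tcp_pos"].round(4),"psi",cur.round(2),"j6",s["joint_pos"][5].round(2),"tilt",M[:,2].round(3),"t",s["clock"])
    print("shift mm",(1000*M.T@(np.array(target)-s["tcp_pos"])).round(1),"turn",round(-d/10,2))
E
python3 -c "
from h import *
delta([.510,.167,.21],186)"
```

```text
tcp [0.3369 0.351  0.2316] psi 123.98 j6 0.05 tilt [ 0.001  0.001 -1.   ] t 1.325
shift mm [ -40.7 -249.4   21.6] turn -6.2
```

move_arm(targets=[[[-8,-50,4],[0,0,-1],-1],[[-16,-100,8],[0,0,-2],-1],[[-24,-150,12],[0,0,-3],-1],[[-32,-200,16],[0,0,-4],-1],[[-41,-249,21],[0,0,-5],-1]])

```text
clock: 1.95
tcp_pos: [0.5091, 0.1664, 0.2105]
orientation: [0.0, -0.669, 0.743, -0.0]
wrist_force: [1.6, 0.1, -0.1]
finger_gap: 0.0854
grip_force: 0.0
```

move_arm(targets=[[[0,0,0],[0,0,-1],-1],[[0,0,0],[0,0,-1.2],-1],[[0,0,0],[0,0,-1.2],-1]])

```text
clock: 2.33
tcp_pos: [0.5076, 0.1682, 0.2105]
orientation: [-0.0, 0.741, -0.672, -0.0]
wrist_force: [0.3, 0.0, -0.1]
finger_gap: 0.0856
grip_force: 0.0
```

```bash
python3 - <<'E'
from h import *
delta([.510,.167,.21],186)
s=env.get_state(); p=env.read_camera("wrist"); save(p,"pics/w1.png")
for t in ["shut_grip","shut_valve","vent_top","round_valve_1"]:
    print(t,[(np.round(d["centre"],4),round(d["confidence"],2)) for d in env.landmark_of(t,p)][:3])
print(np.round(p["mount"],3),p["fovy"],p["cx"],p["cy"], [k for k in p])
for d in env.regions_of("shut_valve",p)[:2]:
    m=d["mask"].astype(np.uint8); print(d["confidence"],m.sum(),cv2.minAreaRect(cv2.findNonZero(m)))
E
```

```text
tcp [0.5076 0.1682 0.2105] psi -174.43 j6 -1.5 tilt [ 0.  0. -1.] t 2.325
shift mm [ 1.4 -2.2  0.5] turn -0.04
shut_grip [(array([0.5067, 0.1642, 0.0902]), 0.74), (array([0.5231, 0.0413, 0.0642]), 0.3)]
shut_valve [(array([0.5061, 0.1658, 0.0574]), 0.75)]
vent_top [(array([0.5208, 0.1088, 0.0784]), 0.76)]
round_valve_1 [(array([0.5205, 0.0438, 0.0652]), 0.81), (array([0.4976, 0.2285, 0.0594]), 0.63), (array([0.5093, 0.1656, 0.0924]), 0.51)]
[[-0.     0.963  0.269  0.068]
 [ 1.    -0.     0.001  0.   ]
 [ 0.001  0.269 -0.963 -0.143]
 [ 0.     0.     0.     1.   ]] 70.5651691525659 251.31277121704335 188.79806284484397 ['pixels', 'fovy', 'cx', 'cy', 'mount', 'shot']
0.94 1058 ((252.8529510498047, 178.0882568359375), (41.502662658691406, 34.29971694946289), 59.03623962402344)
```

View pics/w1.png

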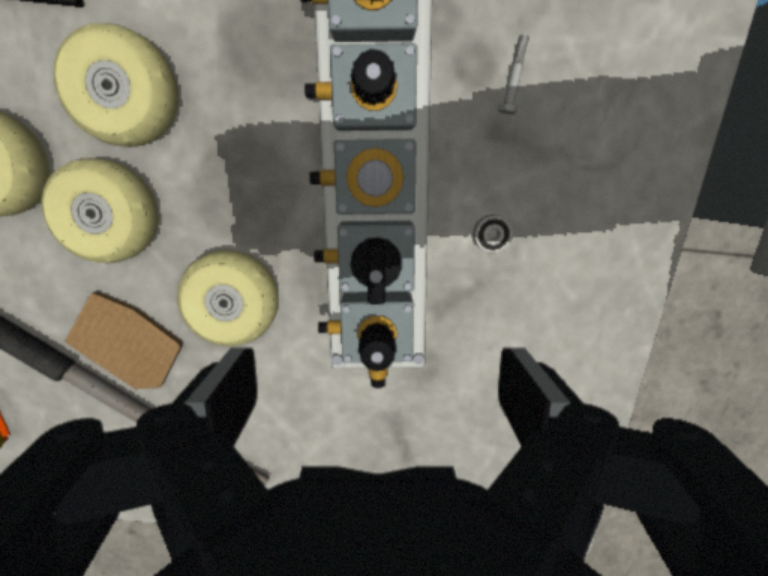

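The wrist picture shows the vent at (375,178), the bar knob at (376,265) and the round knobs at (374,72) and (377,345), all in one row. I'll compute positions at known heights and enhance the bar to read its angle.

```bash
cat >> h.py <<'E'
def back(p,s,uv,z):
    f=192/np.tan(np.radians(p["fovy"]/2)); M=rot(s)
    c=np.array([(uv[0]-p["cx"])/f,-(uv[1]-p["cy"])/f,-1]); T=np.array(p["mount"])
    o=s["tcp_pos"]+M@T[:3,3]; d=M@T[:3,:3]@c
    return o+d*(z-o[2])/d[2]
E
python3 - <<'E'
from h import *
s=env.get_state(); p=env.read_camera("wrist")
for n,uv,z in [("vent",(375,178),.08),("skirt(c)",(376,262),.068),("rv near",(373,71),.094),("rv far",(377,357),.094),("bar end",(376,274),.102)]:
    print(n,back(p,s,np.array(uv)/1.5,z).round(4))
a=p["pixels"][140:245,210:290,::-1].astype(float); a=(255*np.clip(a/255,0,1)**.35).astype(np.uint8)
cv2.imwrite("pics/bar.png",cv2.resize(a,None,fx=5.5,fy=5.5,interpolation=cv2.INTER_CUBIC))
E
```

```text
vent [0.5155 0.1061 0.08  ]
skirt(c) [0.5092 0.1645 0.068 ]
rv near [0.5225 0.0463 0.094 ]
rv far [0.5023 0.2262 0.094 ]
bar end [0.509  0.1647 0.102 ]
```

View pics/bar.png

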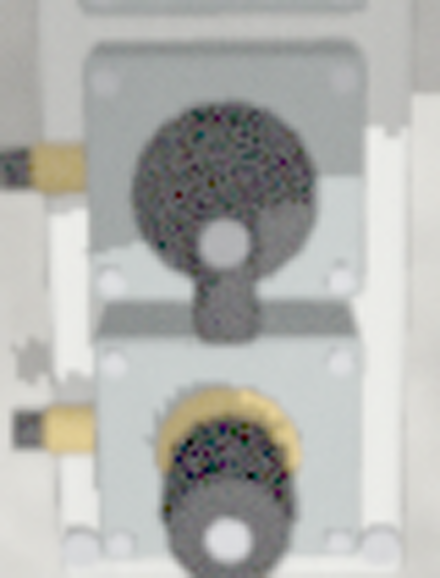

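The enhanced picture shows the bar's top centre at (223,243) and its near end at (228,340). So the bar is turned about 2.5° counter-clockwise of the tool, heading about 98°, and its axis is near (0.509, 0.165). I'll set the tool heading to about 187.5 and descend.

```bash
python3 -c "
from h import *
delta([.509,.1647,.075],187.7)"
```

```text
tcp [0.5078 0.1682 0.2104] psi -174.32 j6 -1.5 tilt [ 0.  0. -1.] t 2.675
shift mm [  3.6  -0.8 135.4] turn -0.2
```

move_arm(targets=[[[3.6,-0.8,40],[0,0,-0.2],-1],[[3.6,-0.8,80],[0,0,-0.2],-1],[[3.6,-0.8,115],[0,0,-0.2],-1],[[3.6,-0.8,135],[0,0,-0.2],-1],[[3.6,-0.8,135],[0,0,-0.2],-1]])

```text
clock: 3.3
tcp_pos: [0.5075, 0.1642, 0.0738]
orientation: [0.001, 0.753, -0.658, -0.001]
wrist_force: [0.1, 0.5, 0.7]
finger_gap: 0.085
grip_force: 0.0
```

```bash
python3 -c "
from h import *
delta([.509,.1647,.075],187.7)
print(env.get_state()['wrist_force'],env.get_state()['ft_torque'])
p=env.read_camera('wrist');save(p,'pics/w2.png')"
```

```text
tcp [0.5075 0.1642 0.0738] psi -172.34 j6 -1.54 tilt [-0.004 -0.001 -1.   ] t 3.3
shift mm [-0.3 -1.6 -1.2] turn -0.0
[0.05455165 0.46148602 0.66785274] [-0.03339569  0.01238835 -0.03439938]
```

View pics/w2.png

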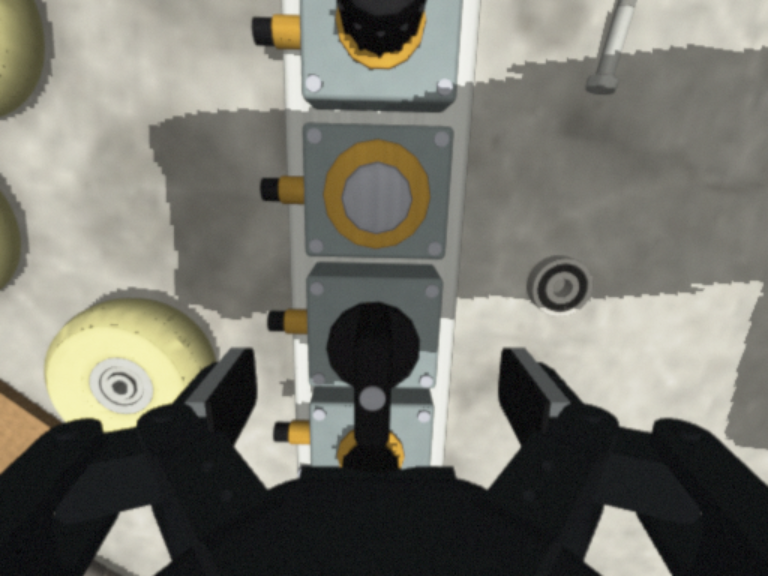

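The bar stands upright in the picture between the open fingers, with its top dot at (372,398), slightly left of the finger middle at 377. I'll compute that offset.

```bash
python3 -c "
from h import *
s=env.get_state();p=env.read_camera('wrist')
b=back(p,s,np.array([372,398])/1.5,.102);print(b)
print(back(p,s,np.array([377,198])/1.5,.08))
delta([b[0],b[1],.075],187.7)"
```

```text
[0.50995804 0.16752619 0.102     ]
[0.51660004 0.10606406 0.08      ]
tcp [0.5094 0.1645 0.0759] psi -172.33 j6 -1.54 tilt [ 0.001  0.    -1.   ] t 3.4
shift mm [-2.9 -0.9  0.9] turn -0.0
```

move_arm(targets=[[[-2,-0.7,0.5],[0,0,0],0],[[-2,-0.7,0.5],[0,0,0],1],[[-2,-0.7,0.5],[0,0,0],1],[[-2,-0.7,0.5],[0,0,0],1],[[-2,-0.7,0.5],[0,0,0],1]], squeeze=40)

```text
clock: 4.03
tcp_pos: [0.509, 0.1663, 0.0752]
orientation: [0.0, 0.753, -0.658, -0.0]
wrist_force: [-3.4, -0.9, 4.6]
finger_gap: 0.0114
grip_force: 40.0
```

move_arm(targets=[[[0,0,0],[0,0,0],1],[[0,0,0],[0,0,0],1]])

```text
clock: 4.28
tcp_pos: [0.509, 0.1663, 0.0752]
orientation: [0.0, 0.753, -0.658, -0.0]
wrist_force: [-2.8, 0.2, 5.2]
finger_gap: 0.0114
grip_force: 40.0
```

```bash
cat > st.py <<'E'
from h import *
s=env.get_state(); M=rot(s)
print("t",s["clock"],"psi",np.degrees(np.arctan2(M[1,1],M[0,1])).round(2),"tcp",s["tcp_pos"].round(4),"F",s["wrist_force"].round(2),"T",s["ft_torque"].round(3),"tau6",s["tau"][5].round(3),"gap",s["finger_gap"].round(4),"grip",s["grip_force"].round(1))
E
python3 st.py
```

```text
Traceback (most recent call last):
  File "st.py", line 3, in <module>
    print("t",s["clock"],"psi",np.degrees(np.arctan2(M[1,1],M[0,1])).round(2),"tcp",s["tcp_pos"].round(4),"F",s["wrist_force"].round(2),"T",s["ft_torque"].round(3),"tau6",s["tau"][5].round(3),"gap",s["finger_gap"].round(4),"grip",s["grip_force"].round(1))
                                                                                                                                                                                                      ^^^^^^^^^^^^^^^^^^^^^
AttributeError: 'float' object has no attribute 'round'
```

```bash
sed -i 's/s\["finger_gap"\].round(4)/round(float(s["finger_gap"]),4)/;s/s\["grip_force"\].round(1)/round(float(s["grip_force"]),1)/' st.py; python3 st.py
```

```text
t 4.275 psi -172.34 tcp [0.509  0.1663 0.0752] F [-2.84  0.22  5.18] T [-0.132  0.575 -0.013] tau6 -0.002 gap 0.0114 grip 40.0
```

move_arm(targets=[[[0,0,0],[0,0,0.5],1],[[0,0,0],[0,0,1],1],[[0,0,0],[0,0,1.5],1],[[0,0,0],[0,0,2],1],[[0,0,0],[0,0,2],1]])

```text
clock: 4.9
tcp_pos: [0.5093, 0.1663, 0.0752]
orientation: [-0.0, -0.627, 0.779, -0.0]
wrist_force: [-3.3, -0.5, 5.1]
finger_gap: 0.0113
grip_force: 40.0
```

```bash
python3 st.py
```

```text
t 4.9 psi 167.7 tcp [0.5093 0.1663 0.0752] F [-3.28 -0.5   5.11] T [-0.198  0.568 -0.03 ] tau6 0.227 gap 0.0113 grip 40.0
```

move_arm(targets=[[[0,0,0],[0,0,0.3],1],[[0,0,0],[0,0,0.6],1],[[0,0,0],[0,0,0.6],1]])

```text
clock: 5.28
tcp_pos: [0.5094, 0.1662, 0.0752]
orientation: [-0.0, -0.586, 0.81, -0.0]
wrist_force: [-2.5, -1.0, 4.5]
finger_gap: 0.011
grip_force: 40.0
```

```bash
python3 st.py
```

```text
t 5.275 psi 161.72 tcp [0.5094 0.1662 0.0752] F [-2.49 -1.    4.46] T [-0.191  0.519 -0.014] tau6 0.091 gap 0.011 grip 40.0
```

move_arm(targets=[[[0,0,0],[0,0,0.3],1],[[0,0,0],[0,0,0.6],1],[[0,0,0],[0,0,0.6],1]])

```text
clock: 5.65
tcp_pos: [0.5095, 0.1662, 0.0752]
orientation: [-0.0, -0.543, 0.84, -0.0]
wrist_force: [-1.8, -1.6, 4.4]
finger_gap: 0.0112
grip_force: 40.0
```

```bash
python3 st.py; python3 -c "
from h import *
p=env.read_camera('wrist');save(p,'pics/w3.png')"
```

```text
t 5.65 psi 155.72 tcp [0.5095 0.1662 0.0752] F [-1.83 -1.56  4.37] T [-0.258  0.485 -0.023] tau6 0.092 gap 0.0112 grip 40.0
```

View pics/w3.png

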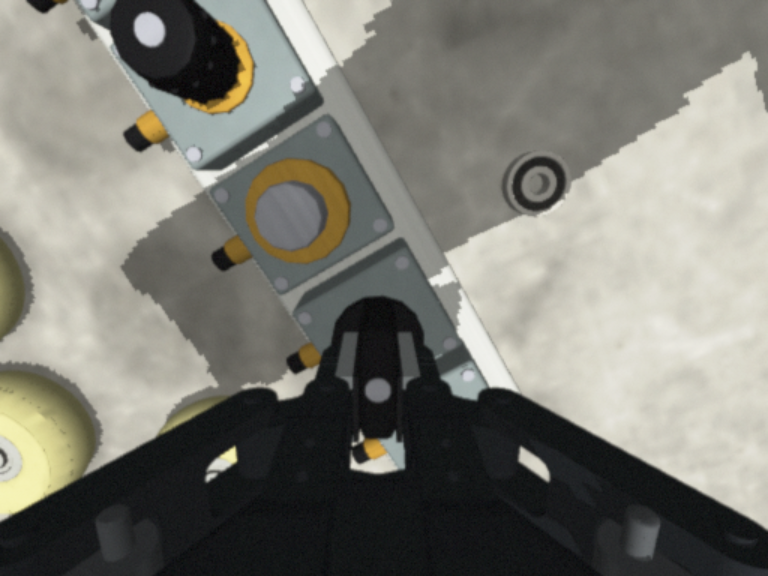

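The bar (dot at 377,390) is held between the pads and turns with the tool. I'll continue.

move_arm(targets=[[[0,0,0],[0,0,0.3],1],[[0,0,0],[0,0,0.6],1],[[0,0,0],[0,0,0.6],1]])

```text
clock: 6.08
tcp_pos: [0.5095, 0.1662, 0.0752]
orientation: [0.0, -0.498, 0.867, -0.0]
wrist_force: [-1.5, -1.9, 5.2]
finger_gap: 0.0112
grip_force: 40.0
```

```bash
python3 st.py
```

```text
t 6.075 psi 149.73 tcp [0.5095 0.1662 0.0752] F [-1.46 -1.88  5.17] T [-0.264  0.499 -0.031] tau6 0.1 gap 0.0112 grip 40.0
```

move_arm(targets=[[[0,0,0],[0,0,0.3],1],[[0,0,0],[0,0,0.6],1],[[0,0,0],[0,0,0.6],1]])

```text
clock: 6.45
tcp_pos: [0.5096, 0.1661, 0.0752]
orientation: [0.0, -0.452, 0.892, -0.0]
wrist_force: [-2.2, -1.3, 4.2]
finger_gap: 0.0112
grip_force: 40.0
```

```bash
python3 st.py
```

```text
t 6.45 psi 143.73 tcp [0.5096 0.1661 0.0752] F [-2.2  -1.33  4.23] T [-0.339  0.389 -0.018] tau6 0.093 gap 0.0112 grip 40.0
```

move_arm(targets=[[[0,0,0],[0,0,0.3],1],[[0,0,0],[0,0,0.6],1],[[0,0,0],[0,0,0.6],1]])

```text
clock: 6.82
tcp_pos: [0.5097, 0.1661, 0.0752]
orientation: [0.0, -0.405, 0.914, -0.0]
wrist_force: [-2.8, -2.4, 5.6]
finger_gap: 0.0116
grip_force: 40.0
```

```bash
python3 st.py
```

```text
t 6.825 psi 137.75 tcp [0.5097 0.1661 0.0752] F [-2.83 -2.43  5.58] T [-0.477  0.412  0.06 ] tau6 0.16 gap 0.0116 grip 40.0
```

Torque is beginning to rise, so the steps get smaller.

move_arm(targets=[[[0,0,0],[0,0,0.15],1],[[0,0,0],[0,0,0.3],1],[[0,0,0],[0,0,0.3],1],[[0,0,0],[0,0,0.3],1]])

```text
clock: 7.32
tcp_pos: [0.5097, 0.166, 0.0752]
orientation: [0.0, -0.381, 0.925, -0.0]
wrist_force: [-2.1, -1.8, 5.5]
finger_gap: 0.0113
grip_force: 40.0
```

```bash
python3 st.py
```

```text
t 7.325 psi 134.77 tcp [0.5097 0.166  0.0752] F [-2.09 -1.82  5.48] T [-0.381  0.31   0.042] tau6 0.07 gap 0.0113 grip 40.0
```

move_arm(targets=[[[0,0,0],[0,0,0.15],1],[[0,0,0],[0,0,0.3],1],[[0,0,0],[0,0,0.3],1],[[0,0,0],[0,0,0.3],1]])

```text
clock: 7.82
tcp_pos: [0.5098, 0.166, 0.0752]
orientation: [0.0, -0.357, 0.934, -0.0]
wrist_force: [-1.8, -1.9, 5.5]
finger_gap: 0.0115
grip_force: 40.0
```

```bash
python3 st.py
```

```text
t 7.825 psi 131.77 tcp [0.5098 0.166  0.0752] F [-1.78 -1.86  5.49] T [-0.432  0.311  0.114] tau6 0.112 gap 0.0115 grip 40.0
```

move_arm(targets=[[[0,0,0],[0,0,0.15],1],[[0,0,0],[0,0,0.3],1],[[0,0,0],[0,0,0.3],1],[[0,0,0],[0,0,0.3],1]])

```text
clock: 8.32
tcp_pos: [0.5098, 0.166, 0.0752]
orientation: [0.0, -0.332, 0.943, -0.001]
wrist_force: [-1.2, -1.8, 5.1]
finger_gap: 0.0111
grip_force: 40.0
```

```bash
python3 st.py
```

```text
t 8.325 psi 128.78 tcp [0.5098 0.166  0.0752] F [-1.19 -1.84  5.06] T [-0.452  0.215  0.153] tau6 0.155 gap 0.0111 grip 40.0
```

move_arm(targets=[[[0,0,0],[0,0,0.15],1],[[0,0,0],[0,0,0.25],1],[[0,0,0],[0,0,0.25],1],[[0,0,0],[0,0,0.25],1]])

```text
clock: 8.82
tcp_pos: [0.5098, 0.1659, 0.0752]
orientation: [0.0, -0.311, 0.95, -0.001]
wrist_force: [-2.8, -3.3, 5.0]
finger_gap: 0.0114
grip_force: 40.0
```

```bash
python3 st.py
```

```text
t 8.825 psi 126.27 tcp [0.5098 0.1659 0.0752] F [-2.8  -3.26  5.04] T [-0.494  0.223  0.15 ] tau6 0.19 gap 0.0114 grip 40.0
```

move_arm(targets=[[[0,0,0],[0,0,0],1]])

```text
clock: 8.95
tcp_pos: [0.5098, 0.1659, 0.0752]
orientation: [0.0, -0.311, 0.95, -0.001]
wrist_force: [-0.8, -2.4, 4.4]
finger_gap: 0.0115
grip_force: 40.0
```

```bash
python3 st.py
```

```text
t 8.95 psi 126.27 tcp [0.5098 0.1659 0.0752] F [-0.78 -2.36  4.37] T [-0.483  0.234  0.197] tau6 0.19 gap 0.0115 grip 40.0
```

move_arm(targets=[[[0,0,0],[0,0,0.15],1],[[0,0,0],[0,0,0.3],1],[[0,0,0],[0,0,0.3],1]])

```text
clock: 9.32
tcp_pos: [0.5098, 0.1659, 0.0752]
orientation: [0.0, -0.286, 0.958, -0.001]
wrist_force: [-1.1, -3.1, 5.9]
finger_gap: 0.0111
grip_force: 40.0
```

```bash
python3 st.py
```

```text
t 9.325 psi 123.26 tcp [0.5098 0.1659 0.0752] F [-1.15 -3.08  5.88] T [-0.462  0.194  0.261] tau6 0.294 gap 0.0111 grip 40.0
```

move_arm(targets=[[[0,0,0],[0,0,0],1]])

```text
clock: 9.45
tcp_pos: [0.5098, 0.1659, 0.0752]
orientation: [0.0, -0.286, 0.958, -0.001]
wrist_force: [-1.4, -3.2, 5.2]
finger_gap: 0.0113
grip_force: 40.0
```

```bash
python3 st.py
```

```text
t 9.45 psi 123.27 tcp [0.5098 0.1659 0.0752] F [-1.37 -3.18  5.21] T [-0.558  0.207  0.164] tau6 0.234 gap 0.0113 grip 40.0
```

Settled joint torque and wrist moment agree at about 0.235 N m. One last small nudge.

move_arm(targets=[[[0,0,0],[0,0,0.1],1],[[0,0,0],[0,0,0.2],1],[[0,0,0],[0,0,0.2],1],[[0,0,0],[0,0,0.2],1]])

```text
clock: 9.95
tcp_pos: [0.5098, 0.1659, 0.0752]
orientation: [0.0, -0.27, 0.963, -0.001]
wrist_force: [-1.9, -3.1, 5.3]
finger_gap: 0.011
grip_force: 40.0
```

```bash
python3 st.py
```

```text
t 9.95 psi 121.27 tcp [0.5098 0.1659 0.0752] F [-1.9  -3.1   5.34] T [-0.604  0.193  0.221] tau6 0.262 gap 0.011 grip 40.0
```

move_arm(targets=[[[0,0,0],[0,0,0],1]])

```text
clock: 10.07
tcp_pos: [0.5098, 0.1659, 0.0752]
orientation: [0.0, -0.27, 0.963, -0.001]
wrist_force: [-2.0, -2.4, 5.0]
finger_gap: 0.0109
grip_force: 40.0
```

```bash
python3 st.py
```

```text
t 10.075 psi 121.28 tcp [0.5098 0.1659 0.0752] F [-1.99 -2.42  4.96] T [-0.581  0.188  0.311] tau6 0.261 gap 0.0109 grip 40.0
```

move_arm(targets=[[[0,0,0],[0,0,0],0.4],[[0,0,0],[0,0,0],0.4],[[0,0,0],[0,0,0],0.4],[[0,0,0],[0,0,0],0.4]])

```text
clock: 10.58
tcp_pos: [0.5095, 0.1665, 0.0747]
orientation: [-0.0, -0.269, 0.963, 0.0]
wrist_force: [1.0, -0.8, -0.7]
finger_gap: 0.0254
grip_force: 0.0
```

```bash
python3 st.py
```

```text
t 10.575 psi 121.18 tcp [0.5095 0.1665 0.0747] F [ 1.03 -0.81 -0.71] T [-0.021 -0.027  0.033] tau6 -0.002 gap 0.0254 grip 0.0
```

move_arm(targets=[[[0,0,-40],[0,0,0],0.4],[[0,0,-80],[0,0,0],0.4],[[0,0,-80],[0,0,0],1],[[0,0,-80],[0,0,0],1]], squeeze=20)

```text
clock: 11.08
tcp_pos: [0.5093, 0.1664, 0.1545]
orientation: [-0.0, -0.269, 0.963, 0.0]
wrist_force: [1.4, 0.2, -1.0]
finger_gap: 0.0001
grip_force: 0.0
```

```bash
python3 -c "
from h import *
delta([.5165,.1063,.095],96+90)"
```

```text
tcp [0.5093 0.1664 0.1545] psi 121.17 j6 -0.38 tilt [-0.  0. -1.] t 11.075
shift mm [ 25.  -55.2  59.5] turn -6.48
```

move_arm(targets=[[[12,-28,0],[0,0,0],1],[[25,-55,0],[0,0,0],1],[[25,-55,0],[0,0,0],1]])

```text
clock: 11.45
tcp_pos: [0.5157, 0.1049, 0.1532]
orientation: [-0.001, -0.267, 0.964, 0.0]
wrist_force: [-0.1, 0.0, 0.7]
finger_gap: 0.0002
grip_force: 0.0
```

```bash
python3 -c "
from h import *
delta([.5165,.1063,.084],121.2)
p=env.read_camera('wrist');save(p,'pics/w4.png')"; python3 st.py
```

```text
tcp [0.5157 0.1049 0.1532] psi 121.01 j6 -0.49 tilt [-0.003 -0.    -1.   ] t 11.45
shift mm [-1.5  0.7 69.2] turn -0.02
t 11.5 psi 121.06 tcp [0.5158 0.1058 0.1534] F [-0.23 -0.36 -0.01] T [-0.008  0.007  0.021] tau6 -0.051 gap 0.0002 grip 0.0
```

View pics/w4.png

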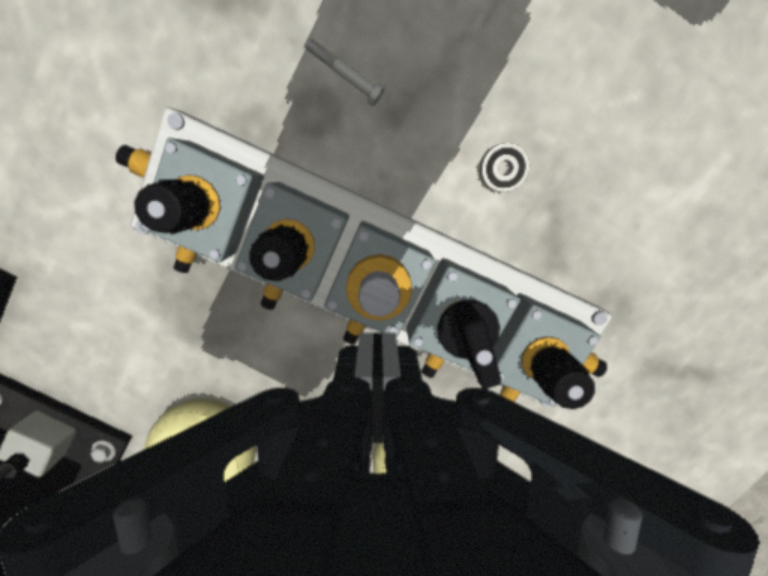

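The vent button is at (379,295), in line with the fingers. The bar knob is clear and turned well off the row. I'll descend to just above the button.

move_arm(targets=[[[0,0,30],[0,0,0],1],[[0,0,55],[0,0,0],1],[[0,0,69],[0,0,0],1],[[0,0,69],[0,0,0],1]])

```text
clock: 12.0
tcp_pos: [0.5154, 0.1069, 0.0846]
orientation: [-0.001, -0.269, 0.963, 0.0]
wrist_force: [0.1, 0.7, -0.0]
finger_gap: -0.0002
grip_force: 0.0
```

```bash
python3 st.py; python3 -c "
from h import *
s=env.get_state();p=env.read_camera('wrist');a=p['pixels'][150:,170:340,::-1].astype(float);a=(255*(a/255)**.6).astype(np.uint8)
cv2.imwrite('pics/w5.png',cv2.resize(a,None,fx=2.5,fy=2.5))"
```

```text
t 12.0 psi 121.21 tcp [0.5154 0.1069 0.0846] F [ 0.09  0.66 -0.04] T [-0.045 -0.037  0.007] tau6 0.003 gap -0.0002 grip 0.0
```

View pics/w5.png

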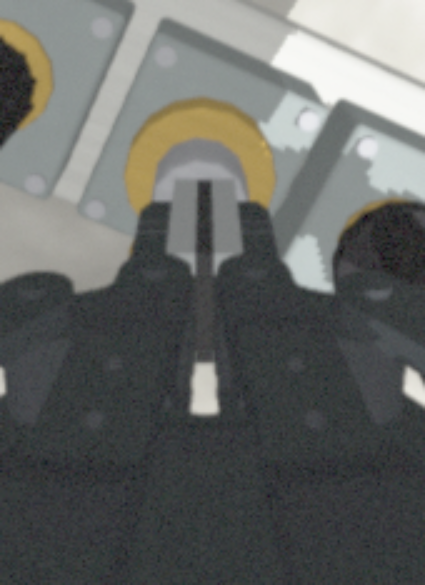

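The shut fingertips (168–243) sit centrally over the button (152–250). I'll press in stages.

move_arm(targets=[[[0,0,3],[0,0,0],1],[[0,0,6],[0,0,0],1],[[0,0,9],[0,0,0],1],[[0,0,9],[0,0,0],1]])

```text
clock: 12.55
tcp_pos: [0.5173, 0.1065, 0.0775]
orientation: [0.001, -0.269, 0.963, -0.0]
wrist_force: [0.4, 0.6, 4.9]
finger_gap: -0.0004
grip_force: 2.6
```

```bash
python3 st.py
```

```text
t 12.55 psi 121.16 tcp [0.5173 0.1065 0.0775] F [0.4  0.65 4.9 ] T [0.138 0.057 0.006] tau6 0.0 gap -0.0004 grip 2.6
```

move_arm(targets=[[[0,0,3],[0,0,0],1],[[0,0,6],[0,0,0],1],[[0,0,8.5],[0,0,0],1],[[0,0,8.5],[0,0,0],1]])

```text
clock: 13.05
tcp_pos: [0.5173, 0.1065, 0.0696]
orientation: [0.001, -0.269, 0.963, -0.0]
wrist_force: [-2.4, 0.4, 11.0]
finger_gap: -0.0001
grip_force: 5.3
```

```bash
python3 st.py
```

```text
t 13.05 psi 121.16 tcp [0.5173 0.1065 0.0696] F [-2.4   0.42 11.01] T [ 0.037  0.476 -0.004] tau6 -0.0 gap -0.0001 grip 5.3
```

move_arm(targets=[[[0,0,0.7],[0,0,0],1],[[0,0,0.7],[0,0,0],1],[[0,0,0.7],[0,0,0],1],[[0,0,0.7],[0,0,0],1],[[0,0,0.7],[0,0,0],1]])

```text
clock: 13.68
tcp_pos: [0.5173, 0.1065, 0.0692]
orientation: [0.001, -0.269, 0.963, -0.0]
wrist_force: [-2.1, 0.5, 11.3]
finger_gap: 0.0003
grip_force: 5.5
```

move_arm(targets=[[[0,0,0],[0,0,0],1],[[0,0,0],[0,0,0],1],[[0,0,0],[0,0,0],1],[[0,0,0],[0,0,0],1]])

```text
clock: 14.18
tcp_pos: [0.5173, 0.1065, 0.0692]
orientation: [0.001, -0.269, 0.963, -0.0]
wrist_force: [-2.4, 0.7, 11.7]
finger_gap: -0.0004
grip_force: 5.5
```

move_arm(targets=[[[0,0,-3],[0,0,0],1],[[0,0,-6],[0,0,0],1],[[0,0,-10],[0,0,0],1],[[0,0,-15],[0,0,0],1],[[0,0,-25],[0,0,0],1]])

```text
clock: 14.8
tcp_pos: [0.5158, 0.1063, 0.0924]
orientation: [-0.001, -0.269, 0.963, 0.0]
wrist_force: [0.5, -0.6, 0.2]
finger_gap: 0.0003
grip_force: 0.0
```

move_arm(targets=[[[0,0,-40],[0,0,0],1],[[0,0,-80],[0,0,0],1],[[0,0,-80],[0,0,0],1]])

```text
clock: 15.18
tcp_pos: [0.5188, 0.1065, 0.1762]
orientation: [0.003, -0.269, 0.963, -0.001]
wrist_force: [0.1, -0.3, -1.3]
finger_gap: -0.0
grip_force: 0.0
```

```bash
python3 -c "
from h import *
p=env.read_camera('wrist');save(p,'pics/w6.png')
print([(d['centre'],d['confidence']) for d in env.landmark_of('vent_top',p)][:1])"; python3 st.py
```

```text
[([0.5174, 0.1064, 0.0796], 0.73)]
t 15.275 psi 121.16 tcp [0.5166 0.1064 0.1729] F [ 0.14  0.38 -1.06] T [-0.003  0.032  0.024] tau6 0.0 gap 0.0002 grip 0.0
```

View pics/w6.png

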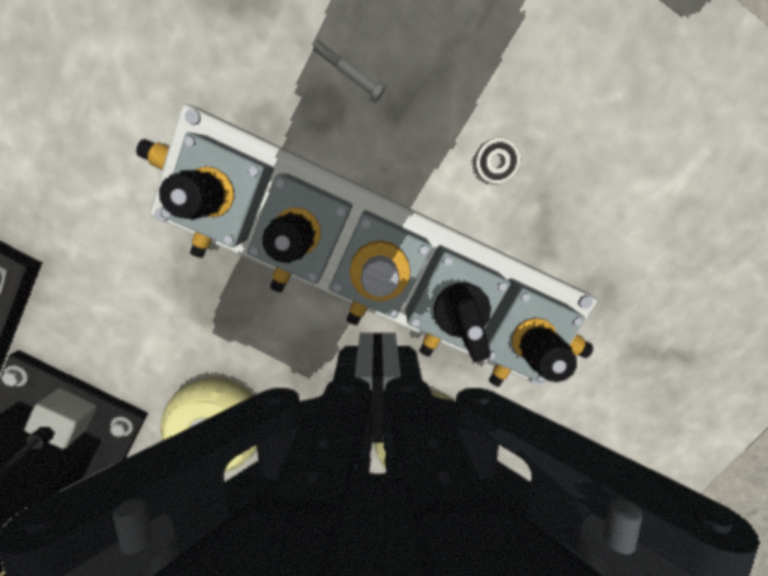

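The vent is up again at (379,272), with its top measured at z = 0.080. The bar knob at (470,320) stays turned, the bearing and bolt lie as before, and the robot is clear. Handing in.

```bash
python3 -c "
from h import *
print(env.hand_in())"
```

```text
the job is handed in; nothing more can be done
None
```

The job is handed in: I closed the shut-off valve to about 0.26 N m by feel and let go, then held the vent plunger about 10–11 mm down for just over a second at under 12 N. It came back up, and I saw no sign that the round knobs or loose parts had been touched.

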